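Feel three bearing wheels and bin the binding one

ROBOT

A 6-joint arm with a two-finger parallel gripper is mounted at the origin on the work surface. World frame = base frame: x ahead of the robot, y to its left, z up, the work surface at z = 0. Lengths are in m, angles in rad, forces in N, time in s.
With the tool pointing down it reaches from about 0.35 to 0.875 m from the base axis. Payload 4.2 kg.
Tool frame: the origin (TCP) lies midway between the tips of the shut fingers; the grasp point (between the pads) lies 19 mm behind it; x points along the fingers, z is the direction in which the jaws open and shut, and the axes are right-handed (so a half turn about x gives the same grasp; the last joint's range is limited). The gripper opens to 85 mm and grips with 20 to 120 N. Pads are 22 mm wide; open, the fingers measure 114 mm over their backs; the gripper's body (76 mm by 85 mm) begins 54 mm behind the grasp point. The pads swing forward as they close: fully open they stand 13 mm farther back than shut.
Start: joints at [-0.854, 0.385, 0.008, 0, -1.194, -0.259], TCP at [0.276, -0.561, 0.231] pointing down, gripper open.
Joint ranges: [-3.14, 3.14], [-1.21, 2.06], [-1.07, 1.41], [-3.16, 2.05], [-2.99, -0.16], [-3.1, 3.1]. Speed limits (rad/s): [2.79, 2.79, 3.14, 3.14, 3.14, 3.14].

INTERFACE

Orientations are given as a unit quaternion [w, x, y, z].
In Python, from workcell import * gives the robot as it stands.
- The arm moves only by the tool move_arm, never from a script. Its argument "plan" is a list of rows, each a list of 4 numbers: the shift along the tool's x, y, z in mm, then the turn about the tool's x in degrees. A call has 1 to 8 rows; each row is the pose to reach, as a shift and turn from the pose measured when the call began, along the tool's axes at that moment; what a row does not reach only later rows make up. A row lasts 1/8 s, in which the tool goes at most 62.5 mm and 10.7 degrees, less where a joint would pass 70% of its speed; a pose out of reach is approached as far as the arm can. A call with a gripper value outside its range is refused whole. "grip" is the gripper command: -1 is fully open, 1 is shut, values between are in proportion, set as the call begins (left out, the last holds). The fingers move at their own pace and stop on an object; "squeeze" is the grip in N (left out, the last holds). Time passes only in rows, so rows that repeat a pose let the fingers close. It gives the time, the measured TCP pose, the force and the opening at its end, in the units of the state.
- sense(): the state, without advancing time (a new reading comes with each control period).
- camera(name): name is "side" or "top" or "wrist"; returns a dict with "image" (400x640x3 uint8, red, green, blue), "z_map" (400x640 float32, m along the optical axis (not along the pixel's ray), 0 where there is no reading), "mtx" (3x3 intrinsics, pixels), "k1" (the pictures are not rectified: a ray, as slopes to the right and down, at radius r is drawn at 1 + k1 r^2 times it, then the intrinsics apply), "pose" (4x4, takes a point from camera to world coordinates). Camera axes: x right, y down, z forward; pixel columns grow to the right and rows downward; lengths in m; the calibration is good to about 2 mm. A picture is of the moment at which its call begins.
- finish_job(): hands the job in, once; it reports no verdict.
Trained networks look in a picture, given as the dict that the camera call returned (one of the last four; its "shot" number tells which), for a name from the list of things; names that differ only in an ending like _2 or _b are one class to them, and where a whole thing is asked for, a point or a joint stands for the part that bears it (a point fixed in the world has none). Each returns a list of dicts, best first, with "confidence" (0 to 1); they miss things now and then, are a little off and sometimes report something else, mostly with a low value. They report only what shows in the picture. A call takes as long as a camera call. They do not tell look-alikes from the thing itself.
- look_for(target, picture): "box" ([left, top, width, height] in pixels, round what is visible of it).
- pinpoint(target, picture): "pixel" ([column, row] in pixels: a listed point, or the origin of a listed thing).
The state is a dict: "clock": time; "qpos": joint angles; "joint_velocities": joint speeds; "effort": joint torques, N m; "position": TCP position; "tcp_rot": TCP orientation; "force": force on the tool from outside, world axes, zero at the start; "torque": the same for the moment, N m; "gripper_width": finger opening in m.
Only numpy, scipy, OpenCV 4.12 (cv2) and the standard library are available. Lean on these libraries where they do the work, as an engineer would, in place of code of your own. Each camera call takes 0.05 s, during which the arm holds its last target. There are 200 camera calls.

TASK

One of the three bearing units in the rack binds. Starting with the one nearest the white repair tray and working along the row, turn each wheel by at least a third of a turn in its nest by pushing its crank pin slowly and gently with the fingertips (do not squeeze the pin), and feel the drag; then lift the binding unit by its square head and set it down gently, upright, in the middle of the repair tray. Leave the two free-running units in their nests and everything else where it is.

Things in the scene. Friction and masses are not known exactly. Their poses are not given: they have to be found in the camera images.
- head_a (a point): centre of the fixed square steel head (20 x 20 mm, 24 mm tall) by which bearing unit a, the first, nearest the tray (robot's left, +y), is lifted; 63 mm above the unit's underside; x and y square to the head's sides and housing. Below it a 14 mm axle, the wheel, then an aluminium housing 76 x 76 x 30 mm; about 0.92 kg in all. Exactly one of the three alike units binds; the letters do not tell which
- pin_a (a point): half-way up the upright steel crank pin (10 mm diameter, 28 mm tall) that stands on wheel a, 38 mm from the wheel's axis; its foot is on the wheel's top face, its top 28 mm above that face; turns with the wheel either way without stops, and starts anywhere on its circle. Push it squarely along its circle: a finger flat slanting across the push jams on it
- wheel_a: flat black wheel of unit a, 92 mm diameter, 10 mm thick, upright axis; origin at the centre of its underside, 31 mm above the unit's underside; x to its pin. Greased seals: no wheel coasts. Pushed at the pin at up to 5 cm/s a free wheel resists with under 1 N, the binding one with a steady 2.5 to 6 N. Over 12 N from the fingers on a wheel damages it
- head_b (a point): centre of the fixed square steel head (20 x 20 mm, 24 mm tall) by which bearing unit b, the middle one, is lifted; 63 mm above the unit's underside; x and y square to the head's sides and housing. Below it a 14 mm axle, the wheel, then an aluminium housing 76 x 76 x 30 mm; about 0.92 kg in all. Exactly one of the three alike units binds; the letters do not tell which
- pin_b (a point): half-way up the upright steel crank pin (10 mm diameter, 28 mm tall) that stands on wheel b, 38 mm from the wheel's axis; its foot is on the wheel's top face, its top 28 mm above that face; turns with the wheel either way without stops, and starts anywhere on its circle. Push it squarely along its circle: a finger flat slanting across the push jams on it
- wheel_b: flat black wheel of unit b, 92 mm diameter, 10 mm thick, upright axis; origin at the centre of its underside, 31 mm above the unit's underside; x to its pin. Greased seals: no wheel coasts. Pushed at the pin at up to 5 cm/s a free wheel resists with under 1 N, the binding one with a steady 2.5 to 6 N. Over 12 N from the fingers on a wheel damages it
- head_c (a point): centre of the fixed square steel head (20 x 20 mm, 24 mm tall) by which bearing unit c, the last, farthest from the tray, is lifted; 63 mm above the unit's underside; x and y square to the head's sides and housing. Below it a 14 mm axle, the wheel, then an aluminium housing 76 x 76 x 30 mm; about 0.92 kg in all. Exactly one of the three alike units binds; the letters do not tell which
- pin_c (a point): half-way up the upright steel crank pin (10 mm diameter, 28 mm tall) that stands on wheel c, 38 mm from the wheel's axis; its foot is on the wheel's top face, its top 28 mm above that face; turns with the wheel either way without stops, and starts anywhere on its circle. Push it squarely along its circle: a finger flat slanting across the push jams on it
- wheel_c: flat black wheel of unit c, 92 mm diameter, 10 mm thick, upright axis; origin at the centre of its underside, 31 mm above the unit's underside; x to its pin. Greased seals: no wheel coasts. Pushed at the pin at up to 5 cm/s a free wheel resists with under 1 N, the binding one with a steady 2.5 to 6 N. Over 12 N from the fingers on a wheel damages it
- tray: white open repair tray, 150 x 150 mm outside, 35 mm high, 5 mm walls and floor, fixed to the table; origin at the centre of its underside
- tray_in (a point): centre of the tray's inner floor, 5 mm above the table; x and y along its sides
- beaker: empty glass beaker, 70 mm wide, 95 mm tall; bystander; origin at the middle of its underside
- jar: small white screw-top jar, 50 mm wide, 55 mm tall; bystander; origin at the middle of its underside
- screwdriver: screwdriver 170 mm long lying along its x axis; bystander; origin at the middle of its underside
- wrench: spanner 150 mm long lying along its x axis; bystander; origin at the middle of its underside
- breadboard: white electronics board 55 x 165 x 10 mm; bystander; origin at the middle of its underside
- weight: brass 200 g weight, 38 mm wide, 52 mm tall; bystander; origin at the middle of its underside
- rack: aluminium rack, 100 x 385 mm, 6 mm base plate, fixed; origin at the centre of its underside, y along the row towards the tray. Nests at y = +125, 0, -125 mm hold units a, b, c (undersides 6 mm above the table) with 1.5 mm play; nest walls reach 22 mm above the table. Units lift straight up out
Mind the look-alikes: they are no part of the job. What is shaped like the part that bears head_c but purple is not meant. What is shaped like the part that bears head_a but green is not meant.

How it is judged:
By the outcome, as a careful person would: the job done as asked, in the order asked, and still so for the second after the job is handed in, with the robot touching nothing.
It also fails if it takes over 72 s, if anything falls off the work surface, if the arm or the gripper's body presses on something with over 40 N, if the wrist force passes 120 N, or if a joint passes its speed limit or range.

## Working session

There is one attempt and no reset: what is moved stays moved. The work goes in short steps, Python scripts to look and compute and a tool call to move; the robot and the scene stay as the last step left them, time stands still between calls to the robot, and variables do not carry over. Pictures are saved under pics/ and viewed, about 8 in all and at most 12, crops included, and the job is handed in when it is done.

Besides the shell and the picture viewer there is one more tool, called after ">>>" as a command line: name --pt "numbers of a row" for each row, then --argument value for the rest. move_arm: Moves the arm, as the interface text tells. Its arguments: {"type":"object","properties":{"plan":{"type":"array","items":{"type":"array","items":{"type":"number"}}},"grip":{"type":"number"},"squeeze":{"type":"number"}},"required":["plan"]}

```bash
ls; mkdir -p pics; cat > h.py <<'E'
from workcell import *
import numpy as np, cv2
def ray(p,px):
    K=p["mtx"]; d=np.array([(px[0]-K[0,2])/K[0,0],(px[1]-K[1,2])/K[1,1]])
    u=d.copy()
    for _ in range(20): u=d/(1+p["k1"]*(u@u))
    return u
def at_z(p,px,z):
    u=ray(p,px); T=np.array(p["pose"]); v=T[:3,:3]@[u[0],u[1],1]; o=T[:3,3]
    return o+v*(z-o[2])/v[2]
def by_depth(p,px):
    u=ray(p,px); c,r=int(round(px[0])),int(round(px[1])); d=p["z_map"][r,c]
    T=np.array(p["pose"]); return T[:3,:3]@(np.array([u[0],u[1],1])*d)+T[:3,3]
def save(n,im): cv2.imwrite("pics/"+n,im[:,:,::-1])
E
python3 - <<'E'
from h import *
s=sense(); print(s)
for n in ("top","side"):
    p=camera(n); save(n+"1.png",p["image"]); print(n,np.round(p["pose"],3).tolist(),p["k1"])
    for t,z in (("head_a",.069),("pin_a",.061),("tray_in",.005),("rack",0)):
        for r in pinpoint(t,p)[:6]: print(t,np.round(r["pixel"],1),round(r["confidence"],2),np.round(at_z(p,r["pixel"],z),4),np.round(by_depth(p,r["pixel"]),3))
E
```

```text
pics
{'clock': 0.0, 'qpos': array([-8.54403173e-01,  3.85562968e-01,  6.60902794e-03, -5.00732125e-04,
       -1.19400065e+00, -2.58587689e-01]), 'joint_velocities': array([ 9.12897580e-04, -3.09695008e-04, -1.46694271e-03, -2.04439176e-05,
       -9.92280510e-04,  1.04917508e-04]), 'effort': array([-5.76663069e-06, -3.92291486e+01,  1.88404584e+01,  4.18642581e+00,
       -4.69665014e-03,  5.19359403e-06]), 'position': array([ 0.27598491, -0.56010498,  0.23021089]), 'tcp_rot': array([ 0.37393998, -0.59969647,  0.37317743,  0.60105877]), 'force': array([-0.12319718, -1.0477738 , -0.56082782]), 'torque': array([-0.00362933, -0.01089542,  0.04518561]), 'gripper_width': 0.08520220724270207}
top [[-0.014, -0.986, 0.163, 0.387], [-1.0, 0.017, 0.021, -0.024], [-0.024, -0.163, -0.986, 1.173], [0.0, 0.0, 0.0, 1.0]] 0.022947149811611712
head_a [317.4 216.2] 0.93 [0.519  0.0105 0.069 ] [0.517 0.01  0.085]
head_a [462.1 217.6] 0.74 [ 0.5085 -0.3933  0.069 ] [ 0.508 -0.391  0.075]
head_a [357.2 211.8] 0.73 [ 0.5296 -0.102   0.069 ] [ 0.528 -0.101  0.084]
head_a [399.9 207.4] 0.69 [ 0.5401 -0.222
[... 1198 characters left out ...]
.1] 0.89 [0.3396 0.087  0.061 ] [0.338 0.082 0.056]
pin_a [351.5 233.9] 0.86 [0.5138 0.0659 0.061 ] [0.513 0.054 0.049]
pin_a [361.3 118.2] 0.78 [ 0.4857 -0.4208  0.061 ] [ 0.481 -0.527  0.   ]
pin_a [327.2 178.8] 0.67 [ 0.5738 -0.1223  0.061 ] [ 0.573 -0.116  0.066]
pin_a [331.9 144.7] 0.65 [ 0.5677 -0.2743  0.061 ] [ 0.567 -0.263  0.068]
pin_a [299.5 217.4] 0.38 [0.6288 0.0201 0.061 ] [ 0.634 -0.021  0.023]
tray_in [356.5 358.5] 0.9 [0.5023 0.3185 0.005 ] [0.502 0.318 0.004]
tray_in [343.7 226.6] 0.47 [ 0.5299 -0.0135  0.005 ] [0.53  0.032 0.049]
tray_in [347.2 214.5] 0.35 [ 0.5221 -0.056   0.005 ] [0.524 0.025 0.079]
rack [344.8 203.6] 0.63 [ 0.5284 -0.1017  0.    ] [ 0.529 -0.071  0.026]
```

```bash
python3 - <<'E'
from h import *
p=camera("top"); im=p["image"][130:330,170:500]; save("t2.png",cv2.resize(im,(792,480),interpolation=cv2.INTER_CUBIC))
E
```

```text
(no output)
```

View pics/t2.png

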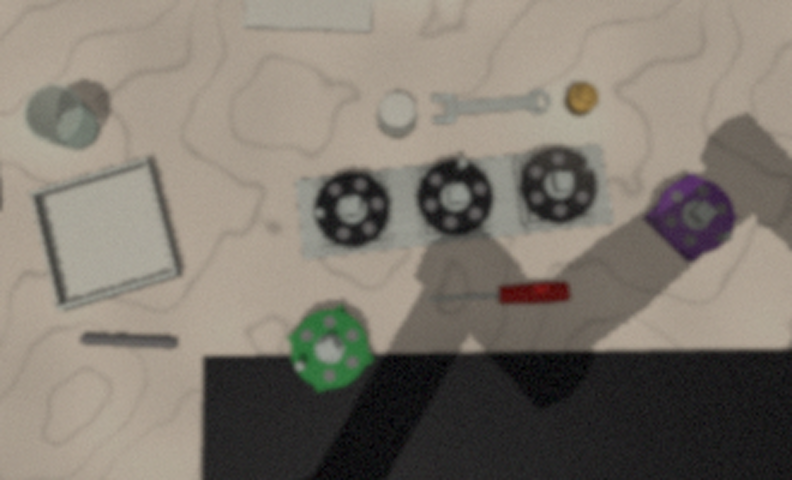

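View pics/side1.png

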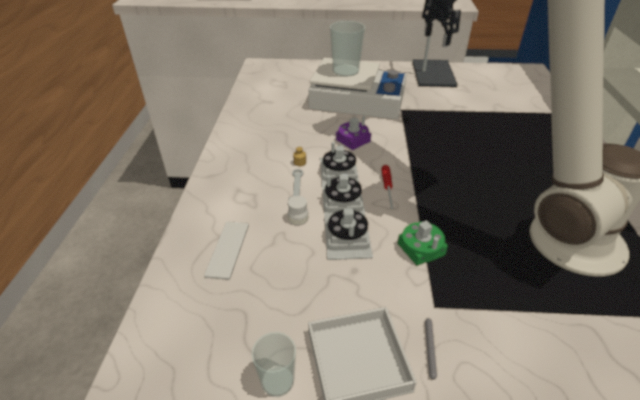

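The top view (crop) shows the black units in the rack at crop (352,208), (455,195) and (558,183). These are a, b and c, with a on the tray side, and they fit the description. The green unit at (330,348) and the purple one at (697,213) stand outside the rack and are look-alikes. I'll move the wrist camera over the rack for a confirming close-up.

```bash
cat >> h.py <<'E'
from scipy.spatial.transform import Rotation as R
def rot(s): return R.from_quat(np.roll(s["tcp_rot"],-1)).as_matrix()
def go(xyz,az=None,s=None):
    "shift mm in tool axes and turn deg so that tool is at xyz with its z axis (jaw) at azimuth az deg"
    s=s or sense(); M=rot(s); d=M.T@(np.array(xyz)-s["position"])*1000
    a=np.degrees(np.arctan2(M[1,2],M[0,2])); t=0 if az is None else (-(az-a)+180)%360-180
    print("shift",np.round(d,1),"turn",round(t,1),"az now",round(a,1),"q6",round(s["qpos"][5],3),"clk",s["clock"])
E
python3 - <<'E'
from h import *
s=sense(); print(np.round(rot(s),3)); 
p=camera("wrist"); M=rot(s); T=np.array(p["pose"]); print(np.round(M.T@T[:3,:3],3), M.T@(T[:3,3]-s["position"]))
go([.47,-.11,.28],0)
E
```

```text
[[ 0.    -0.897 -0.442]
 [ 0.    -0.442  0.897]
 [-1.    -0.     0.   ]]
[[-0.    -0.267  0.964]
 [-0.001 -0.964 -0.267]
 [ 1.    -0.001 -0.   ]] [-0.14137087  0.06841811  0.00072288]
shift [ -48.7 -372.9  318.6] turn 116.2 az now 116.2 q6 -0.259 clk 0.6
```

```bash
python3 - <<'E'
from h import *
go([.505,-.11,.28],97)
print(camera("wrist")["mtx"])
E
```

```text
shift [ -48.7 -404.3  303.1] turn 19.2 az now 116.2 q6 -0.259 clk 0.6
[[299.95323595   0.         315.15460786]
 [  0.         299.95323595 200.3230539 ]
 [  0.           0.           1.        ]]
```

>>> move_arm --pt "0 -50 38 3" --pt "0 -108 81 6" --pt "0 -160 120 9" --pt "0 -215 161 12" --pt "0 -268 201 15" --pt "0 -320 240 18" --pt "15 -372 279 19" --pt "31 -404 303 19" --grip 0.3

```text
clock: 1.65
position: [0.5022, -0.1159, 0.2038]
tcp_rot: [-0.468, 0.532, -0.467, -0.53]
force: [1.4, 0.2, 0.3]
gripper_width: 0.0299
```

>>> move_arm --pt "0 0 0 0" --pt "0 0 0 0"

```text
clock: 1.9
position: [0.5023, -0.1157, 0.204]
tcp_rot: [-0.468, 0.532, -0.466, -0.53]
force: [0.3, -0.2, 0.1]
gripper_width: 0.03
```

```bash
python3 - <<'E'
from h import *
p=camera("wrist"); save("w1.png",p["image"]); s=sense(); print(s["position"],s["force"],s["gripper_width"],s["qpos"])
for t,z in (("head_a",.069),("pin_a",.061),("wheel_a",.037),("tray_in",.005)):
    for r in pinpoint(t,p)[:6]: print(t,np.round(r["pixel"],1),round(r["confidence"],2),np.round(at_z(p,r["pixel"],z),4),np.round(by_depth(p,r["pixel"]),3))
go([.505,-.11,.2],97)
E
```

```text
[ 0.50210599 -0.11637925  0.2041891 ] [-0.3332895  -0.86905546 -0.17720686] 0.029682173577318532 [ 8.78315268e-02  2.19603893e-01 -3.01916446e-01  6.78410747e-04
 -1.04550961e+00 -1.53266268e+00]
head_a [313.2 220.7] 0.93 [ 0.5315 -0.1137  0.069 ] [ 0.528 -0.114  0.08 ]
head_a [ 33.2 159.4] 0.84 [ 0.5045 -0.3871  0.069 ] [ 0.504 -0.384  0.072]
head_a [444.2 224.2] 0.76 [0.519  0.0148 0.069 ] [0.516 0.01  0.079]
head_a [514.6  51.6] 0.75 [0.3573 0.0391 0.069 ] [0.359 0.036 0.074]
head_a [190.5 217.1] 0.59 [ 0.5431 -0.2333  0.069 ] [ 0.539 -0.229  0.08 ]
pin_a [160.1 232.7] 0.79 [ 0.5674 -0.2677  0.061 ] [ 0.563 -0.263  0.071]
pin_a [  7.9 125.2] 0.78 [ 0.4758 -0.4171  0.061 ] [ 0.476 -0.418  0.06 ]
pin_a [476.9 218.7] 0.76 [0.5115 0.0508 0.061 ] [0.51  0.048 0.066]
pin_a [552.8  37.3] 0.7 [0.3382 0.0752 0.061 ] [0.34  0.071 0.067]
pin_a [299.  256.3] 0.66 [ 0.5751 -0.1232  0.061 ] [ 0.606 -0.123 -0.001]
wheel_a [430.7 213.6] 0.91 [0.5187 0.0132 0.037 ] [0.512 0.003 0.06 ]
wheel_a [314.2 208.6] 0.86 [ 0.529  -0.1131  0.037 ] [ 0.526 -0.114  0.048]
wheel_a [ 56.9 159.8] 0.75 [ 0.51   -0.3907  0.037 ] [ 0.509 -0.386  0.042]
wheel_a [198.6 208.9] 0.63 [ 0.5452 -0.2373  0.037 ] [ 0.535 -0.227  0.065]
wheel_a [491.6  59.7] 0.61 [0.3589 0.0374 0.037 ] [0.36  0.035 0.042]
shift [ 4.3 -3.9  6.5] turn 0.1 az now 97.1 q6 -1.533 clk 2.15
```

View pics/w1.png

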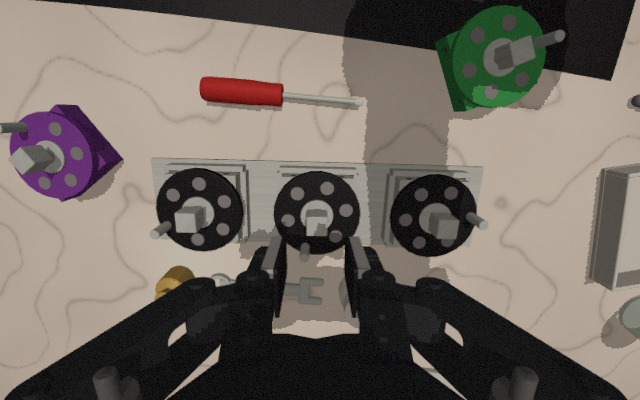

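In the wrist view, unit a is at right (435,213) with its pin at (478,219), b is in the middle (316,210) with its pin at (305,250), and c is at left (200,208) with its pin at (160,230). All three are black and in the rack. Purple (50,155) and green (498,58) are the look-alikes. The geometry checks: spacing is 125 mm, pin radius about 38 mm, rack yaw about 6°. I'll start with a.

```bash
python3 - <<'E'
from h import *
go([.5114,.0512,.10],191.5)
c=38
for k in range(1,9):
    f=np.radians(5*k); print([0,round(c*(1-np.cos(f)),1),round(-c*np.sin(f),1),5*k])
E
```

```text
shift [104.3 -29.9 165.8] turn -94.4 az now 97.1 q6 -1.533 clk 2.15
[0, np.float64(0.1), np.float64(-3.3), 5]
[0, np.float64(0.6), np.float64(-6.6), 10]
[0, np.float64(1.3), np.float64(-9.8), 15]
[0, np.float64(2.3), np.float64(-13.0), 20]
[0, np.float64(3.6), np.float64(-16.1), 25]
[0, np.float64(5.1), np.float64(-19.0), 30]
[0, np.float64(6.9), np.float64(-21.8), 35]
[0, np.float64(8.9), np.float64(-24.4), 40]
```

>>> move_arm --pt "10 -4 20 -10" --pt "22 -8 42 -20" --pt "35 -12 64 -30" --pt "50 -16 86 -40" --pt "65 -20 108 -50" --pt "80 -24 130 -60" --pt "95 -28 150 -70" --pt "104 -30 166 -80"

```text
clock: 3.15
position: [0.5115, 0.0513, 0.0998]
tcp_rot: [-0.016, 0.708, -0.016, -0.706]
force: [0.3, -0.5, -0.7]
gripper_width: 0.0299
```

>>> move_arm --pt "0 0 0 -7" --pt "0 0 0 -14" --pt "0 0 0 -15"

```text
clock: 3.52
position: [0.5116, 0.0506, 0.1]
tcp_rot: [0.076, 0.705, 0.076, -0.702]
force: [-0.7, -0.6, 0.7]
gripper_width: 0.03
```

```bash
python3 - <<'E'
from h import *
p=camera("wrist"); save("w2.png",p["image"]); s=sense(); print(s["position"],s["force"],s["gripper_width"])
for t,z in (("head_a",.069),("pin_a",.061)):
    for r in pinpoint(t,p)[:4]: print(t,np.round(r["pixel"],1),round(r["confidence"],2),np.round(at_z(p,r["pixel"],z),4),np.round(by_depth(p,r["pixel"]),3))
go([.5114,.0512,.055],191.5)
E
```

```text
[0.51159834 0.05069426 0.10004167] [ 0.44976371 -0.40168162  0.10081455] 0.0298891989437225
head_a [540.3 261.5] 0.66 [0.364  0.0407 0.069 ] [0.368 0.039 0.073]
head_a [313.7 170.8] 0.65 [0.5197 0.0144 0.069 ] [0.52  0.013 0.08 ]
head_a [317.3 160.8] 0.42 [0.5189 0.0083 0.069 ] [0.519 0.007 0.08 ]
pin_a [312.3 227.5] 0.71 [0.5127 0.0518 0.061 ] [0.514 0.047 0.074]
pin_a [540.5 301.5] 0.64 [0.343  0.0725 0.061 ] [0.341 0.073 0.059]
shift [45.  -0.4  0.2] turn 0.8 az now -167.7 q6 -0.204 clk 3.675
```

View pics/w2.png

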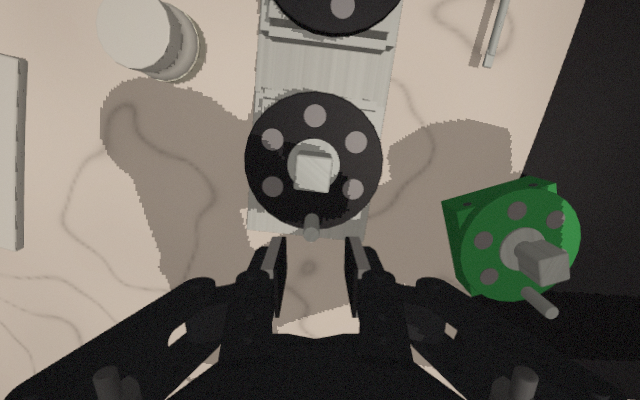

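Wrist view: the pin at (312,228) sits centred between the open fingers. Descending.

>>> move_arm --pt "12 0 0 0" --pt "25 0 0 0" --pt "37 0 0 0" --pt "45 0 0 0" --pt "45 0 0 0"

```text
clock: 4.3
position: [0.5112, 0.0507, 0.054]
tcp_rot: [0.076, 0.704, 0.075, -0.702]
force: [0.6, 0.6, 0.8]
gripper_width: 0.0301
```

>>> move_arm --pt "0 0.1 -3.3 5" --pt "0 0.6 -6.6 10" --pt "0 1.3 -9.8 15" --pt "0 2.3 -13 20" --pt "0 3.6 -16.1 25" --pt "0 5.1 -19 30" --pt "0 6.9 -21.8 35" --pt "0 8.9 -24.4 40"

```text
clock: 5.3
position: [0.5374, 0.0474, 0.0545]
tcp_rot: [-0.17, 0.687, -0.17, -0.685]
force: [-0.3, 1.5, 0.9]
gripper_width: 0.0299
```

>>> move_arm --pt "0 0.1 -3.3 5" --pt "0 0.6 -6.6 10" --pt "0 1.3 -9.8 15" --pt "0 2.3 -13 20"

```text
clock: 5.8
position: [0.5483, 0.0395, 0.055]
tcp_rot: [-0.288, 0.647, -0.287, -0.644]
force: [-0.8, 0.6, 0.3]
gripper_width: 0.0298
```

```bash
python3 - <<'E'
from h import *
s=sense(); M=rot(s); print(s["position"],"tool-axis force",M.T@s["force"], s["torque"],s["qpos"][5])
rel=s["position"][:2]-[.519,.014]; print(np.hypot(*rel),np.degrees(np.arctan2(rel[1],rel[0])))
go([.519,.014,.055])
E
```

```text
[0.54827429 0.03953121 0.05500004] tool-axis force [-0.29640068  0.18841909  0.98002957] [ 0.1844134   0.04388479 -0.0607181 ] -1.208065693128373
0.03884362092780433 41.09290362344928
shift [-0.1 38.8  0.6] turn 0 az now 132.0 q6 -1.208 clk 5.8
```

>>> move_arm --pt "0 0.1 -3.3 5" --pt "0 0.6 -6.6 10" --pt "0 1.3 -9.8 15" --pt "0 2.3 -13 20"

```text
clock: 6.3
position: [0.5558, 0.0285, 0.0555]
tcp_rot: [-0.398, 0.587, -0.395, -0.584]
force: [-0.2, -0.1, -0.4]
gripper_width: 0.0301
```

>>> move_arm --pt "0 0.1 -3.3 5" --pt "0 0.6 -6.6 10" --pt "0 1.3 -9.8 15" --pt "0 2.3 -13 20"

```text
clock: 6.8
position: [0.5591, 0.0158, 0.0559]
tcp_rot: [-0.495, 0.509, -0.491, -0.506]
force: [-0.6, 0.7, -0.4]
gripper_width: 0.0295
```

>>> move_arm --pt "0 0.1 -3.3 5" --pt "0 0.6 -6.6 10" --pt "0 1.3 -9.8 15" --pt "0 2.3 -13 20"

```text
clock: 7.3
position: [0.5578, 0.0028, 0.0564]
tcp_rot: [0.577, -0.415, 0.571, 0.412]
force: [0.3, 0.3, -0.2]
gripper_width: 0.0297
```

>>> move_arm --pt "0 0.1 -3.3 5" --pt "0 0.6 -6.6 10" --pt "0 1.3 -9.8 15" --pt "0 2.3 -13 20"

```text
clock: 7.8
position: [0.5521, -0.0086, 0.0569]
tcp_rot: [0.641, -0.307, 0.634, 0.305]
force: [0.8, 0.6, -0.4]
gripper_width: 0.0298
```

```bash
python3 - <<'E'
from h import *
s=sense(); M=rot(s); print(s["position"],"tool-axis force",M.T@s["force"], s["torque"],s["qpos"][5])
p=camera("wrist"); save("w3.png",p["image"])
for t,z in (("head_a",.069),("pin_a",.061)):
    for r in pinpoint(t,p)[:4]: print(t,np.round(r["pixel"],1),round(r["confidence"],2),np.round(at_z(p,r["pixel"],z),4),np.round(by_depth(p,r["pixel"]),3))
go([.519,.014,.055])
E
```

```text
[ 0.5521429  -0.00864891  0.05688853] tool-axis force [ 0.38611926 -0.26616461  1.00750681] [ 0.04965705 -0.15243997 -0.01113837] -2.5257164348145476
head_a [312.3 184.2] 0.76 [0.5196 0.0153 0.069 ] [0.518 0.017 0.08 ]
head_a [334.6 249.5] 0.51 [0.5506 0.0037 0.069 ] [0.552 0.003 0.066]
pin_a [335.3 249.5] 0.8 [0.5541 0.0021 0.061 ] [0.552 0.003 0.066]
pin_a [188.8 385.3] 0.67 [ 0.5697 -0.1187  0.061 ] [ 0.525 -0.024  0.146]
shift [ 1.4 39.7 -2.5] turn 0 az now 51.6 q6 -2.522 clk 7.95
```

View pics/w3.png

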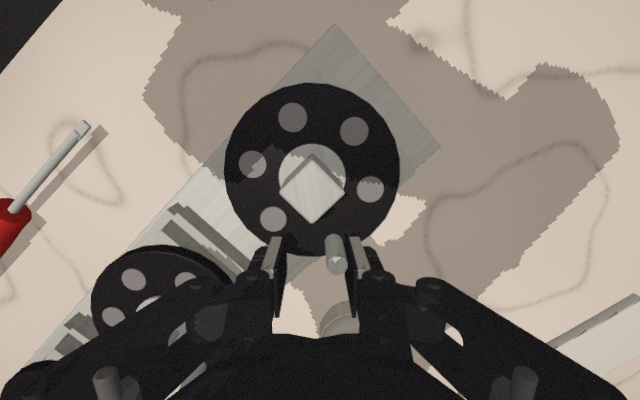

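Wrist view: the pin at (335,249) rests on the right pad, and the wheel has turned about 120° with only about 0.6 N of drag. I'll push on a bit for margin.

>>> move_arm --pt "0 0.1 -3.3 5" --pt "0 0.6 -6.6 10" --pt "0 1.3 -9.8 15" --pt "0 2.3 -13 20" --pt "0 3.2 -15 23"

```text
clock: 8.57
position: [0.5403, -0.0184, 0.0569]
tcp_rot: [0.689, -0.175, 0.681, 0.174]
force: [0.5, -1.3, 0.2]
gripper_width: 0.0299
```

```bash
python3 - <<'E'
from h import *
s=sense(); M=rot(s); print(s["position"],"tool-axis force",M.T@s["force"],s["qpos"][5])
p=camera("wrist")
for t,z in (("head_a",.069),("pin_a",.061)):
    for r in pinpoint(t,p)[:3]: print(t,np.round(r["pixel"],1),round(r["confidence"],2),np.round(at_z(p,r["pixel"],z),4))
b=np.array([.530,-.1125]); a=np.radians(-12); t=b+.038*np.array([np.cos(a),np.sin(a)]); print(t)
go([*t,.10],78)
E
```

```text
[ 0.54032199 -0.01838702  0.05692278] tool-axis force [-0.23722777 -1.37263872 -0.18476135] -2.9113950098088965
head_a [312.9 186.7] 0.96 [0.5201 0.015  0.069 ]
pin_a [335.5 251.6] 0.83 [ 0.5468 -0.0106  0.061 ]
[ 0.56716961 -0.12040064]
shift [ -43.1 -102.7  -24.7] turn -49.3 az now 28.7 q6 -2.909 clk 8.725
```

Unit a turned about 145° and is free (mean drag about 0.5 N). Lifting and going to b.

>>> move_arm --pt "0 0 4 0" --pt "-20 0 4 0" --pt "-43 0 4 -8" --pt "-43 -22 0 -18" --pt "-43 -45 -8 -28" --pt "-43 -68 -15 -38" --pt "-43 -90 -21 -47" --pt "-43 -103 -25 -49"

```text
clock: 9.72
position: [0.5675, -0.1217, 0.0998]
tcp_rot: [0.553, -0.446, 0.547, 0.442]
force: [0.1, 0.6, -0.7]
gripper_width: 0.0298
```

```bash
python3 - <<'E'
from h import *
s=sense(); print(s["position"],s["force"])
p=camera("wrist"); save("w4.png",p["image"])
for t,z in (("head_b",.069),("pin_b",.061)):
    for r in pinpoint(t,p)[:4]: print(t,np.round(r["pixel"],1),round(r["confidence"],2),np.round(at_z(p,r["pixel"],z),4),np.round(by_depth(p,r["pixel"]),3))
go([.5672,-.1204,.055],78)
E
```

```text
[ 0.56753611 -0.12171774  0.09981702] [ 0.12579487  0.58660665 -0.7149847 ]
head_b [130.9 233.3] 0.77 [ 0.5438 -0.2339  0.069 ] [ 0.541 -0.227  0.079]
head_b [533.3 107.5] 0.69 [0.5206 0.0139 0.069 ] [0.519 0.007 0.079]
head_b [320.1 175.3] 0.67 [ 0.5332 -0.1111  0.069 ] [ 0.531 -0.111  0.079]
pin_b [479.8 158.6] 0.87 [ 0.5452 -0.0143  0.061 ] [ 0.544 -0.017  0.066]
pin_b [181.2 322.5] 0.28 [ 0.6181 -0.2307  0.061 ] [ 0.549 -0.159  0.165]
shift [44.7  0.6  0.6] turn -0.4 az now 77.6 q6 -1.854 clk 9.875
```

View pics/w4.png

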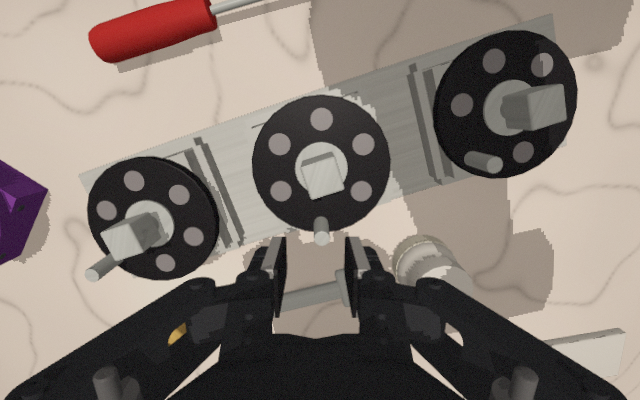

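Wrist view: b's pin at (321,232) is centred between the fingers (270–355). Descend and turn the other way.

>>> move_arm --pt "12 0 0 0" --pt "25 0 0 0" --pt "37 0 0 0" --pt "45 0 0 0" --pt "45 0 0 0"

```text
clock: 10.5
position: [0.5671, -0.121, 0.0537]
tcp_rot: [0.553, -0.445, 0.549, 0.442]
force: [-0.8, 0.2, 1.1]
gripper_width: 0.0296
```

>>> move_arm --pt "0 0.1 3.3 -5" --pt "0 0.6 6.6 -10" --pt "0 1.3 9.8 -15" --pt "0 2.3 13 -20" --pt "0 3.6 16.1 -25"

```text
clock: 11.12
position: [0.5678, -0.1051, 0.0543]
tcp_rot: [-0.443, 0.555, -0.439, -0.55]
force: [1.0, -4.1, -2.1]
gripper_width: 0.0299
```

>>> move_arm --pt "0 0.1 3.3 -5" --pt "0 0.6 6.6 -10" --pt "0 1.3 9.8 -15"

```text
clock: 11.5
position: [0.5653, -0.0964, 0.0546]
tcp_rot: [-0.366, 0.61, -0.362, -0.602]
force: [2.8, -3.3, -3.6]
gripper_width: 0.0301
```

>>> move_arm --pt "0 0.1 3.3 -5" --pt "0 0.6 6.6 -10" --pt "0 1.3 9.8 -15" --pt "0 2.3 13 -20"

```text
clock: 12.0
position: [0.5587, -0.0864, 0.055]
tcp_rot: [-0.254, 0.666, -0.251, -0.655]
force: [4.0, -2.1, -3.6]
gripper_width: 0.0298
```

```bash
python3 - <<'E'
from h import *
s=sense(); M=rot(s); print(s["position"],"tool-axis force",M.T@s["force"],s["qpos"][5])
go([.5315,-.112,.055])
E
```

```text
[ 0.55872781 -0.08637003  0.05497852] tool-axis force [ 3.6928972  -1.05219323 -4.39270655] -0.8679602917539732
shift [-0.4 37.3  3.2] turn 0 az now 138.2 q6 -0.868 clk 12.0
```

Unit b drags about 4.3 N. Continuing its turn past a third.

>>> move_arm --pt "0 0.1 3.3 -5" --pt "0 0.6 6.6 -10" --pt "0 1.3 9.8 -15" --pt "0 2.3 13 -20"

```text
clock: 12.5
position: [0.5497, -0.0795, 0.0555]
tcp_rot: [-0.134, 0.702, -0.132, -0.687]
force: [4.3, -1.0, -3.0]
gripper_width: 0.0301
```

>>> move_arm --pt "0 0.1 3.3 -5" --pt "0 0.6 6.6 -10" --pt "0 1.3 9.8 -15" --pt "0 2.3 13 -20"

```text
clock: 13.0
position: [0.5399, -0.0763, 0.0564]
tcp_rot: [-0.009, 0.717, -0.009, -0.697]
force: [3.9, 0.1, -2.4]
gripper_width: 0.03
```

```bash
python3 - <<'E'
from h import *
s=sense(); M=rot(s); print(s["position"],"tool-axis force",M.T@s["force"],s["qpos"][5])
p=camera("wrist")
for t,z in (("head_b",.069),("pin_b",.061)):
    for r in pinpoint(t,p)[:3]: print(t,np.round(r["pixel"],1),round(r["confidence"],2),np.round(at_z(p,r["pixel"],z),4))
go([.5315,-.112,.055])
E
```

```text
[ 0.53989184 -0.07634748  0.05640015] tool-axis force [ 2.45710407 -0.15362622 -3.79106137] -0.18996715920917212
head_b [325.1 196.3] 0.75 [ 0.5334 -0.1098  0.069 ]
head_b [293.9 261.9] 0.72 [ 0.5488 -0.0779  0.069 ]
pin_b [292.4 263.9] 0.67 [ 0.5505 -0.0727  0.061 ]
pin_b [510.7  83.3] 0.59 [ 0.4529 -0.1563  0.061 ]
shift [ 1.2 36.   7. ] turn 0 az now 178.3 q6 -0.194 clk 13.15
```

>>> move_arm --pt "0 0.1 4 -5" --pt "0 0.6 8 -10" --pt "0 1.3 12 -15" --pt "0 2.3 15.5 -20"

```text
clock: 13.65
position: [0.5269, -0.077, 0.0572]
tcp_rot: [0.115, 0.71, 0.112, -0.686]
force: [3.6, 6.3, -0.1]
gripper_width: 0.0298
```

>>> move_arm --pt "0 0.1 4 -5" --pt "0 0.6 8 -10" --pt "0 1.3 12 -15" --pt "0 2.3 15.5 -20"

```text
clock: 14.15
position: [0.5148, -0.0829, 0.0576]
tcp_rot: [0.237, 0.68, 0.23, -0.654]
force: [2.6, 5.6, -0.1]
gripper_width: 0.0296
```

>>> move_arm --pt "0 0.1 4 -5" --pt "0 0.6 8 -10" --pt "0 1.3 12 -15" --pt "0 2.3 15.5 -20"

```text
clock: 14.65
position: [0.5041, -0.0934, 0.0576]
tcp_rot: [0.352, 0.629, 0.341, -0.604]
force: [-0.8, 6.2, 2.3]
gripper_width: 0.03
```

```bash
python3 - <<'E'
from h import *
s=sense(); M=rot(s); print(s["position"],"tool-axis force",M.T@s["force"],s["qpos"][5])
p=camera("wrist"); save("w5.png",p["image"])
for t,z in (("head_b",.069),("pin_b",.061)):
    for r in pinpoint(t,p)[:3]: print(t,np.round(r["pixel"],1),round(r["confidence"],2),np.round(at_z(p,r["pixel"],z),4))
go([.5315,-.112,.055])
E
```

```text
[ 0.50409678 -0.09335064  0.05763552] tool-axis force [-2.34511776 -3.88996405 -4.93951682] 0.887403167091448
head_b [312.4 193. ] 0.93 [ 0.5331 -0.11    0.069 ]
head_b [127.4 329.8] 0.81 [0.5207 0.0126 0.069 ]
head_b [556.9   8.8] 0.79 [ 0.547  -0.2335  0.069 ]
pin_b [294.4 261.2] 0.64 [ 0.5063 -0.0825  0.061 ]
shift [ 3.4 33.3  1.2] turn 0 az now -121.5 q6 0.885 clk 14.8
```

Unit b turned about 145° with a steady 4–5 N, so it is the binding candidate. Now c, for completeness.

```bash
python3 - <<'E'
from h import *
print(rot(sense()).round(3))
go([.5670,-.267,.10],216)
E
```

```text
[[ 0.037  0.852 -0.522]
 [ 0.004 -0.523 -0.852]
 [-0.999  0.03  -0.023]]
shift [-40.8 146.  113.8] turn 22.5 az now -121.5 q6 0.885 clk 14.8
```

>>> move_arm --pt "0 0 -4 0" --pt "-22 0 -4 0" --pt "-50 8 4 0" --pt "-52 40 30 5" --pt "-52 75 58 11" --pt "-52 110 85 17" --pt "-48 138 107 22" --pt "-42 146 114 22.5" --grip 0.43

```text
clock: 15.8
position: [0.5666, -0.2691, 0.1006]
tcp_rot: [0.22, 0.685, 0.215, -0.66]
force: [-0.6, -0.1, 0.2]
gripper_width: 0.0246
```

```bash
python3 - <<'E'
from h import *
s=sense(); print(s["position"],s["force"]); print(rot(s).round(3))
p=camera("wrist"); save("w6.png",p["image"])
for t,z in (("head_c",.069),("pin_c",.061)):
    for r in pinpoint(t,p)[:4]: print(t,np.round(r["pixel"],1),round(r["confidence"],2),np.round(at_z(p,r["pixel"],z),4),np.round(by_depth(p,r["pixel"]),3))
go([.5670,-.267,.055],216)
E
```

```text
[ 0.56659537 -0.26906923  0.10061784] [-0.5682261  -0.06083288  0.20533101]
[[ 0.036  0.584 -0.811]
 [ 0.004 -0.811 -0.585]
 [-0.999  0.018 -0.031]]
head_c [310.4 286.5] 0.72 [ 0.547  -0.2356  0.069 ] [ 0.55  -0.241  0.079]
head_c [527.3 119. ] 0.57 [ 0.5097 -0.393   0.069 ] [ 0.512 -0.391  0.074]
pin_c [577.4 109.6] 0.91 [ 0.4852 -0.4181  0.061 ] [ 0.482 -0.42   0.057]
pin_c [319.  230.7] 0.68 [ 0.5635 -0.2677  0.061 ] [ 0.566 -0.272  0.075]
shift [45.3  0.   0.4] turn -0.0 az now -144.0 q6 0.824 clk 15.95
```

View pics/w6.png

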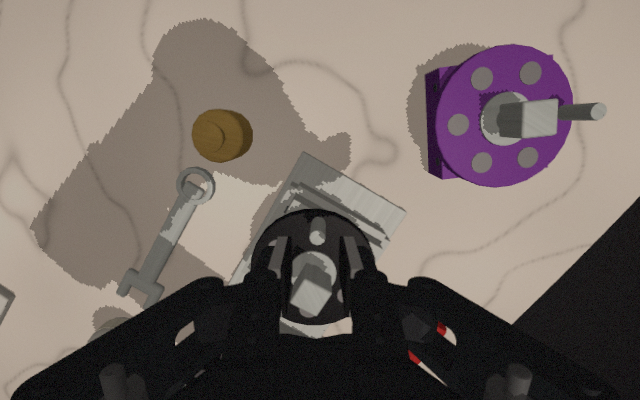

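Wrist view: c's pin at (318,230) is between the pads (283–347), clear of the head at (310,290). Descend and push.

>>> move_arm --pt "12 0 0 0" --pt "25 0 0 0" --pt "37 0 0 0" --pt "45 0 0 0" --pt "45 0 0 0"

```text
clock: 16.58
position: [0.5668, -0.2665, 0.0543]
tcp_rot: [0.22, 0.684, 0.216, -0.661]
force: [-0.6, -0.4, -0.8]
gripper_width: 0.0244
```

>>> move_arm --pt "0 -0.1 3.3 5" --pt "0 -0.6 6.6 10" --pt "0 -1.3 9.8 15" --pt "0 -2.3 13 20"

```text
clock: 17.08
position: [0.5554, -0.2725, 0.0545]
tcp_rot: [0.097, 0.712, 0.097, -0.688]
force: [0.7, 0.7, 0.2]
gripper_width: 0.0242
```

>>> move_arm --pt "0 -0.1 3.3 5" --pt "0 -0.6 6.6 10" --pt "0 -1.3 9.8 15" --pt "0 -2.3 13 20"

```text
clock: 17.58
position: [0.5428, -0.274, 0.0547]
tcp_rot: [-0.029, 0.719, -0.025, -0.694]
force: [0.5, -0.1, -0.0]
gripper_width: 0.0242
```

>>> move_arm --pt "0 -0.1 3.3 5" --pt "0 -0.6 6.6 10" --pt "0 -1.3 9.8 15" --pt "0 -2.3 13 20"

```text
clock: 18.08
position: [0.5306, -0.271, 0.055]
tcp_rot: [-0.154, 0.704, -0.146, -0.678]
force: [0.2, -0.3, -0.3]
gripper_width: 0.0241
```

```bash
python3 - <<'E'
from h import *
s=sense(); M=rot(s); print(s["position"],"tool-axis force",M.T@s["force"],s["qpos"][5]);print(M.round(3))
go([.5465,-.2355,.055])
E
```

```text
[ 0.53064885 -0.27096413  0.05501688] tool-axis force [ 0.30977203  0.16770087 -0.24039571] -0.20967596504243927
[[ 0.037 -0.415 -0.909]
 [ 0.003 -0.91   0.415]
 [-0.999 -0.019 -0.033]]
shift [  0.7 -38.8   0.3] turn 0 az now 155.5 q6 -0.21 clk 18.075
```

>>> move_arm --pt "0 -0.1 3.3 5" --pt "0 -0.6 6.6 10" --pt "0 -1.3 9.8 15" --pt "0 -2.3 13 20"

```text
clock: 18.58
position: [0.5204, -0.2637, 0.0554]
tcp_rot: [-0.275, 0.666, -0.263, -0.641]
force: [0.8, -1.2, 0.4]
gripper_width: 0.0245
```

>>> move_arm --pt "0 -0.1 3.3 5" --pt "0 -0.6 6.6 10" --pt "0 -1.3 9.8 15" --pt "0 -2.3 13 20"

```text
clock: 19.08
position: [0.5133, -0.2532, 0.0559]
tcp_rot: [-0.387, 0.609, -0.371, -0.585]
force: [-0.1, -0.5, 1.2]
gripper_width: 0.024
```

>>> move_arm --pt "0 -0.1 3.3 5" --pt "0 -0.6 6.6 10" --pt "0 -1.3 9.8 15" --pt "0 -2.3 13 20"

```text
clock: 19.58
position: [0.5102, -0.2407, 0.0564]
tcp_rot: [-0.488, 0.532, -0.467, -0.511]
force: [-0.0, -1.0, -0.7]
gripper_width: 0.0245
```

>>> move_arm --pt "0 -0.1 3.3 5" --pt "0 -0.6 6.6 10" --pt "0 -1.3 9.8 15" --pt "0 -2.3 13 20" --pt "0 -3.6 16.1 25"

```text
clock: 20.2
position: [0.5126, -0.2244, 0.0571]
tcp_rot: [0.592, -0.413, 0.567, 0.396]
force: [-0.7, -0.2, 0.4]
gripper_width: 0.0241
```

```bash
python3 - <<'E'
from h import *
s=sense(); M=rot(s); print(s["position"],"tool-axis force",M.T@s["force"],s["qpos"][5]);print(M.round(3))
p=camera("wrist")
for t,z in (("head_c",.069),("pin_c",.061)):
    for r in pinpoint(t,p)[:4]: print(t,np.round(r["pixel"],1),round(r["confidence"],2),np.round(at_z(p,r["pixel"],z),4))
go([.5465,-.2355,.055])
go([.5315,-.111,.16],96)
E
```

```text
[ 0.51257673 -0.22443096  0.05709631] tool-axis force [-0.40164065  0.59570122 -0.4134168 ] -1.7879480704631667
[[ 0.043 -0.938  0.344]
 [ 0.001  0.345  0.939]
 [-0.999 -0.04   0.016]]
head_c [317.6 322.2] 0.88 [ 0.543  -0.2346  0.069 ]
head_c [ 31.1 341.9] 0.87 [ 0.5026 -0.3856  0.069 ]
head_c [552.3 224.8] 0.8 [ 0.5318 -0.1119  0.069 ]
pin_c [586.7 151.5] 0.86 [ 0.5055 -0.0858  0.061 ]
pin_c [301.6 256.7] 0.71 [ 0.5088 -0.2305  0.061 ]
shift [  3.5 -35.3   1. ] turn 0 az now 70.1 q6 -1.783 clk 20.35
shift [-101.9   16.9  114.6] turn -25.9 az now 70.1 q6 -1.783 clk 20.35
```

Unit c turned about 135° with under 1 N, so it is free and b binds. Going above head b, with jaws along the row.

>>> move_arm --pt "0 0 -4 0" --pt "-22 0 -4 0" --pt "-50 2 12 -4" --pt "-72 5 35 -10" --pt "-72 9 60 -15" --pt "-72 13 85 -21" --pt "-72 17 108 -26" --pt "-72 18 115 -26" --grip 0.05

```text
clock: 21.35
position: [0.5321, -0.1096, 0.1303]
tcp_rot: [-0.483, 0.537, -0.462, -0.515]
force: [0.2, -0.8, -0.0]
gripper_width: 0.0405
```

```bash
python3 - <<'E'
from h import *
s=sense(); print(s["position"],s["force"],s["gripper_width"])
p=camera("wrist"); save("w7.png",p["image"]); q=camera("top")
for t,z in (("head_b",.069),("pin_b",.061),("tray_in",.005),("tray",0)):
    for n,P in (("w",p),("t",q)):
        for r in pinpoint(t,P)[:4]: print(n,t,np.round(r["pixel"],1),round(r["confidence"],2),np.round(at_z(P,r["pixel"],z),4))
go([.5318,-.1112,.054],96)
E
```

```text
[ 0.53213177 -0.10955575  0.13028725] [ 0.18645938 -0.8031165  -0.04183583] 0.04048757950647782
w head_b [488.4 215.2] 0.76 [0.5202 0.0147 0.069 ]
w head_b [140.1 210.2] 0.69 [ 0.5432 -0.2347  0.069 ]
w head_b [312.6 212.9] 0.61 [ 0.5319 -0.1113  0.069 ]
w head_b [367.1 291. ] 0.44 [ 0.5919 -0.0623  0.069 ]
t head_b [465.1 218.1] 0.96 [ 0.507  -0.4014  0.069 ]
t head_b [357.7 210.8] 0.75 [ 0.5324 -0.1035  0.069 ]
t head_b [402.1 206.9] 0.61 [ 0.5414 -0.2286  0.069 ]
t head_b [317.2 217. ] 0.56 [0.5167 0.0111 0.069 ]
w pin_b [150.6 159.1] 0.61 [ 0.5069 -0.229   0.061 ]
w pin_b [436.6 236.5] 0.57 [ 0.5439 -0.0151  0.061 ]
w pin_b [314.9 214.3] 0.46 [ 0.5357 -0.1092  0.061 ]
t pin_b [403.7 222.2] 0.66 [ 0.4989 -0.2325  0.061 ]
t pin_b [351.3 222.7] 0.59 [ 0.4998 -0.085   0.061 ]
t pin_b [472.2 231.1] 0.56 [ 0.4711 -0.421   0.061 ]
t tray_in [215.1 229.2] 0.98 [0.4928 0.3185 0.005 ]
w tray [437.7 242.5] 0.2 [0.5755 0.0173 0.    ]
t tray [217.3 228.1] 0.84 [0.4964 0.3135 0.    ]
t tray [378.4 253.5] 0.46 [ 0.4139 -0.1655  0.    ]
shift [76.   3.4 -0.3] turn 0.0 az now 96.0 q6 -1.563 clk 21.85
```

View pics/w7.png

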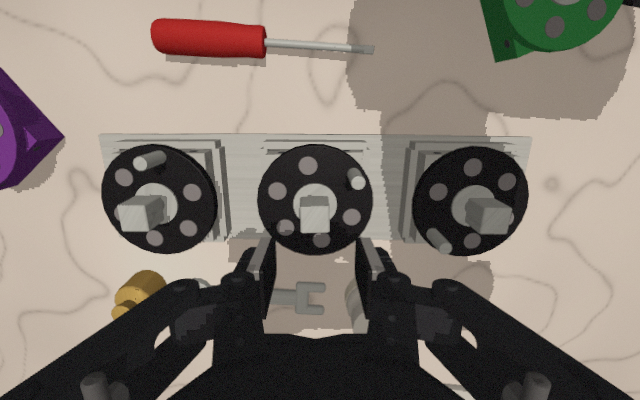

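Wrist view: head b at (314,213) is square to and centred between the fingers (265–370), with b's pin at (357,180) off the finger path. Descending.

>>> move_arm --pt "15 1 0 0" --pt "30 2 0 0" --pt "45 3 0 0" --pt "58 3 0 0" --pt "68 3 0 0" --pt "75 3 0 0" --pt "76 3 0 0"

```text
clock: 22.72
position: [0.532, -0.1109, 0.0535]
tcp_rot: [-0.483, 0.536, -0.462, -0.515]
force: [-0.6, -0.0, -0.2]
gripper_width: 0.0404
```

```bash
python3 - <<'E'
from h import *
s=sense(); print(s["force"],s["torque"]); go([.5318,-.1112,.054],96)
E
```

```text
[-0.58368989 -0.04184031 -0.16424922] [-0.00672966  0.10993251 -0.02462663]
shift [-0.5  0.2 -0.3] turn 0.0 az now 96.0 q6 -1.563 clk 22.725
```

>>> move_arm --pt "0 0 0 0" --pt "0 0 0 0" --pt "0 0 0 0" --pt "0 0 0 0" --pt "0 0 0 0" --pt "0 0 0 0" --grip 1 --squeeze 60

```text
clock: 23.48
position: [0.5324, -0.1107, 0.054]
tcp_rot: [-0.483, 0.537, -0.462, -0.514]
force: [-0.9, 5.2, 3.4]
gripper_width: 0.0187
```

```bash
python3 - <<'E'
from h import *
s=sense(); print(s["force"],s["torque"],s["gripper_width"]);M=rot(s);print(M.round(3), M.T@[0,0,110.])
E
```

```text
[-0.88396184  5.15380366  3.44509413] [ 1.18476577  0.09354447 -0.06398557] 0.01866004493089439
[[ 0.044 -0.993 -0.106]
 [ 0.001 -0.106  0.994]
 [-0.999 -0.043 -0.003]] [-109.89536135   -4.7838378    -0.35277463]
```

>>> move_arm --pt "-4 -0.2 0 0" --pt "-12 -0.5 0 0" --pt "-24 -1 0 0" --pt "-40 -1.7 0 0" --pt "-58 -2.5 0 0" --pt "-76 -3.3 0 0" --pt "-94 -4.1 -0.3 0" --pt "-110 -4.8 -0.4 0"

```text
clock: 24.48
position: [0.5301, -0.111, 0.1643]
tcp_rot: [-0.483, 0.535, -0.463, -0.516]
force: [-0.3, 0.1, -9.5]
gripper_width: 0.0188
```

```bash
python3 - <<'E'
from h import *
s=sense(); print(s["force"],s["torque"],s["gripper_width"],s["position"])
p=camera("wrist"); q=camera("top"); r=camera("side")
for t,z in (("tray_in",.005),("tray",0)):
    for n,P in (("w",p),("t",q),("s",r)):
        for k in pinpoint(t,P)[:2]: print(n,t,np.round(k["pixel"],1),round(k["confidence"],2),np.round(at_z(P,k["pixel"],z),4))
# tray from depth: points 30-38 mm high near (.497,.316)
for n,P in (("t",q),("s",r)):
    pts=[]
    for v in range(0,400):
        for u in range(150,640 if n=="s" else 300):
            if P["z_map"][v,u]>0 :
                w=by_depth(P,(u,v))
                if .02<w[2]<.045 and abs(w[0]-.497)<.1 and .21<w[1]<.42: pts.append(w)
    pts=np.array(pts); rc=cv2.minAreaRect(pts[:,:2].astype(np.float32)*1000); print(n,len(pts),rc)
go([.497,.316,.17],96)
im=np.hstack([r["image"][60:400,220:520]]); save("s3.png",im)
E
```

```text
[-0.27156758  0.13770801 -9.48066278] [ 0.02956392  0.18837944 -0.00367454] 0.018816818419629414 [ 0.53005038 -0.11096412  0.16427636]
w tray_in [453.7 190.7] 0.62 [0.5257 0.0333 0.005 ]
t tray_in [215.1 228.9] 0.88 [0.4937 0.3185 0.005 ]
t tray_in [318.9 216.2] 0.37 [0.5266 0.0081 0.005 ]
s tray_in [359.2 358.8] 0.9 [0.4976 0.3188 0.005 ]
t tray [216.  228.8] 0.91 [0.4944 0.3173 0.    ]
s tray [356.8 357. ] 0.71 [0.5015 0.3128 0.    ]
t 533 ((497.9411315917969, 319.22332763671875), (150.72010803222656, 150.77871704101562), 15.633186340332031)
s 1664 ((500.265869140625, 318.24444580078125), (150.05641174316406, 153.32049560546875), 15.704987525939941)
shift [ -7.7 -10.7 428. ] turn 0.0 az now 96.0 q6 -1.562 clk 24.925
```

View pics/s3.png

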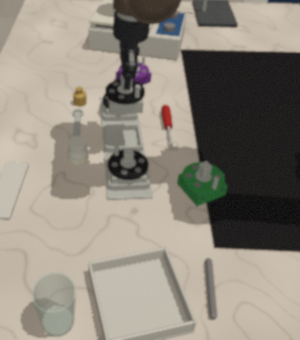

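Side view: unit b is in the gripper, the middle nest is empty, and a and c are in place. Measured load 9.5 N. Tray centre is (0.498, 0.3185) with yaw 15.7°, and the two views agree.

```bash
python3 - <<'E'
from h import *
go([.498,.3185,.165],105.7)
E
```

```text
shift [ -2.7 -11.8 430.4] turn -9.7 az now 96.0 q6 -1.562 clk 24.925
```

>>> move_arm --pt "0 0 12 0" --pt "0 -1 35 0" --pt "0 -2 68 0" --pt "0 -3 108 -1" --pt "-1 -4 150 -2" --pt "-1 -5 192 -3" --pt "-1 -6 234 -4" --pt "-2 -7 276 -5"

```text
clock: 25.92
position: [0.5087, 0.1664, 0.1644]
tcp_rot: [-0.459, 0.557, -0.44, -0.535]
force: [0.5, 0.2, -9.2]
gripper_width: 0.0192
```

```bash
python3 - <<'E'
from h import *
go([.498,.3185,.165],105.7)
E
```

```text
shift [ -0.9 -18.9 151.3] turn -4.6 az now 101.1 q6 -2.027 clk 25.925
```

>>> move_arm --pt "0 -5 38 -1" --pt "0 -9 72 -2" --pt "-0.5 -13 103 -3.5" --pt "-1 -16 128 -4.6" --pt "-1 -18 144 -4.6" --pt "-1 -19 151 -4.6" --pt "-1 -19 151 -4.6"

```text
clock: 26.8
position: [0.4981, 0.318, 0.1649]
tcp_rot: [-0.436, 0.575, -0.418, -0.552]
force: [-0.3, -0.5, -10.1]
gripper_width: 0.0187
```

```bash
python3 - <<'E'
from h import *
go([.498,.3185,.165],105.7)
go([.498,.3185,.058],105.7)
p=camera("side"); save("s4.png",cv2.resize(p["image"][200:400,260:500],(720,600)))
for k in pinpoint("head_b",p)[:2]: print(k["pixel"],np.round(at_z(p,k["pixel"],.18),3))
s=sense();print(s["position"])
E
```

```text
shift [-0.1 -0.1  0.5] turn -0.0 az now 105.7 q6 -2.175 clk 26.8
shift [106.8   4.    1.6] turn -0.0 az now 105.7 q6 -2.175 clk 26.8
[361.7, 296.4] [0.503 0.317 0.18 ]
[355.7, 119.8] [ 0.509 -0.205  0.18 ]
[0.49806982 0.31719741 0.16496607]
```

View pics/s4.png

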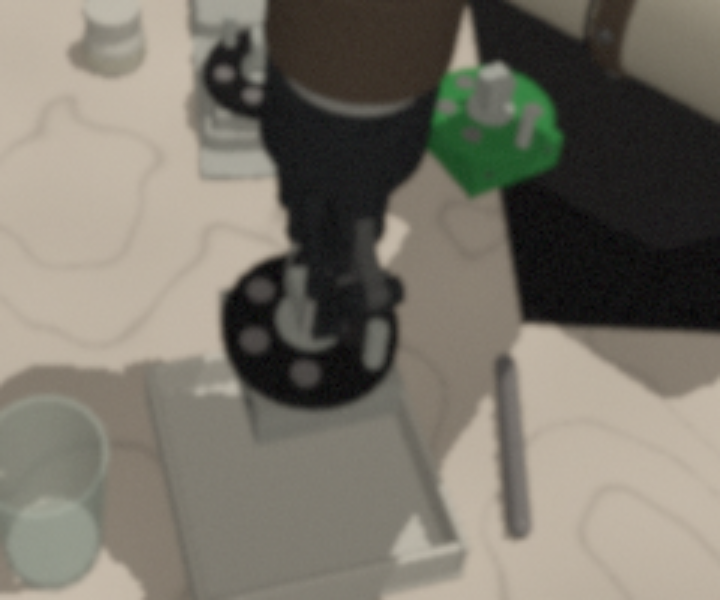

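The unit hangs upright over the tray. Lower most of the way, then feel for the floor.

>>> move_arm --pt "8 0 0 0" --pt "22 1 0 0" --pt "38 1 0.5 0" --pt "54 2 1 0" --pt "70 3 1 0" --pt "84 3 1.3 0" --pt "94 3.6 1.5 0" --pt "101 4 1.6 0"

```text
clock: 27.9
position: [0.4979, 0.3177, 0.0633]
tcp_rot: [-0.436, 0.575, -0.419, -0.552]
force: [-0.0, 0.2, -9.6]
gripper_width: 0.0188
```

>>> move_arm --pt "1 0 0 0" --pt "2 0 0 0" --pt "3 0 0 0" --pt "4 0 0 0"

```text
clock: 28.4
position: [0.4982, 0.3179, 0.0596]
tcp_rot: [-0.436, 0.575, -0.418, -0.552]
force: [-0.2, -0.2, -9.0]
gripper_width: 0.0187
```

>>> move_arm --pt "0.7 0 0 0" --pt "1.4 0 0 0" --pt "2 0 0 0"

```text
clock: 28.78
position: [0.4983, 0.3179, 0.0576]
tcp_rot: [-0.436, 0.575, -0.418, -0.552]
force: [1.5, 0.2, -9.4]
gripper_width: 0.0189
```

>>> move_arm --pt "0.7 0 0 0" --pt "1.4 0 0 0" --pt "2 0 0 0"

```text
clock: 29.15
position: [0.4984, 0.3179, 0.0555]
tcp_rot: [-0.436, 0.575, -0.418, -0.552]
force: [-0.2, -0.9, -9.3]
gripper_width: 0.0192
```

>>> move_arm --pt "0.4 0 0 0" --pt "0.8 0 0 0" --pt "1.2 0 0 0"

```text
clock: 29.52
position: [0.4984, 0.3179, 0.0543]
tcp_rot: [-0.436, 0.575, -0.418, -0.552]
force: [-0.1, 0.8, -8.9]
gripper_width: 0.0186
```

>>> move_arm --pt "0.4 0 0 0" --pt "0.8 0 0 0" --pt "1.2 0 0 0"

```text
clock: 29.9
position: [0.4985, 0.3179, 0.0533]
tcp_rot: [-0.436, 0.575, -0.418, -0.552]
force: [-0.5, -0.7, -6.7]
gripper_width: 0.0184
```

>>> move_arm --pt "0.3 0 0 0" --pt "0.6 0 0 0"

```text
clock: 30.15
position: [0.4986, 0.3179, 0.0533]
tcp_rot: [-0.436, 0.575, -0.418, -0.552]
force: [-1.8, -0.5, -2.4]
gripper_width: 0.0191
```

>>> move_arm --pt "0.4 0 0 0" --pt "0.4 0 0 0" --squeeze 20

```text
clock: 30.4
position: [0.4986, 0.3178, 0.0533]
tcp_rot: [-0.436, 0.575, -0.418, -0.552]
force: [-3.0, -1.3, -3.2]
gripper_width: 0.0191
```

>>> move_arm --pt "0 0 0 0" --pt "0 0 0 0" --pt "0 0 0 0" --pt "0 0 0 0" --grip 0.05

```text
clock: 30.9
position: [0.4989, 0.3181, 0.0536]
tcp_rot: [-0.436, 0.575, -0.418, -0.552]
force: [0.2, 0.2, 0.4]
gripper_width: 0.0406
```

```bash
python3 - <<'E'
from h import *
s=sense(); print(s["force"],s["torque"]); go([.4985,.3179,.17],105.7)
E
```

```text
[0.23782684 0.1751155  0.3918701 ] [-0.01783481  0.11258711 -0.05715546]
shift [-116.3   -4.3   -1.3] turn -0.0 az now 105.7 q6 -2.189 clk 30.9
```

Released with no residual force. Retreat straight up, then clear the view.

>>> move_arm --pt "-6 -0.2 0 0" --pt "-18 -0.7 0 0" --pt "-36 -1.4 0 0" --pt "-60 -2.3 -0.5 0" --pt "-90 -3.4 -1 0" --pt "-125 -4.5 -1.3 0" --pt "-165 -6 -1.5 0" --pt "-185 -7 -1.5 0"

```text
clock: 31.9
position: [0.499, 0.3189, 0.2427]
tcp_rot: [-0.438, 0.575, -0.416, -0.552]
force: [-0.1, -0.4, -0.0]
gripper_width: 0.0407
```

```bash
python3 - <<'E'
from h import *
p=camera("wrist"); q=camera("side"); print(sense()["position"])
for n,P in (("w",p),("s",q)):
    for t,z in (("head_b",.068),("tray_in",.005)):
        for k in pinpoint(t,P)[:3]: print(n,t,np.round(k["pixel"],1),round(k["confidence"],2),np.round(at_z(P,k["pixel"],z),4))
save("f.png",np.vstack([p["image"],q["image"][100:400]])[:, :][::1][:700:1][:, :] if 0 else cv2.resize(np.vstack([p["image"],q["image"][100:400]]),(530,580)))
E
```

```text
[0.4994414  0.31927461 0.24279652]
w head_b [ 34.9 118.7] 0.69 [0.5188 0.0169 0.068 ]
w head_b [313.9 173.7] 0.58 [0.4973 0.3161 0.068 ]
w tray_in [312.9 165.3] 0.41 [0.5013 0.3152 0.005 ]
s head_b [357.7 119.2] 0.88 [ 0.4968 -0.4023  0.068 ]
s head_b [346.1 216.9] 0.84 [0.5259 0.0209 0.068 ]
s head_b [425.7 230.3] 0.74 [0.3572 0.0544 0.068 ]
```

View pics/f.png

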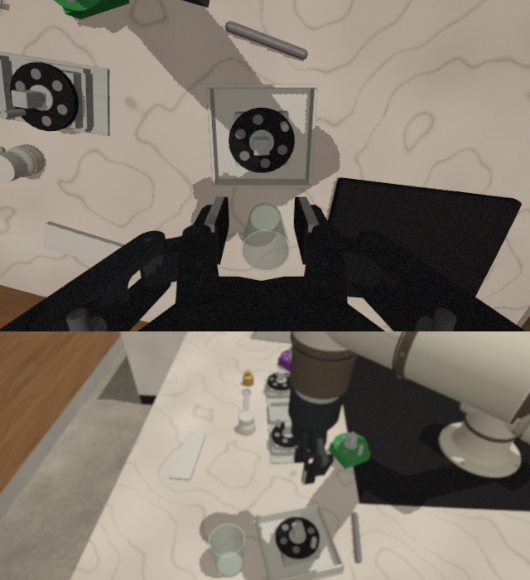

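The final picture shows b upright in the middle of the tray at (262,140). Units a and c are in the rack, and the robot is clear of everything.

```bash
python3 -c "
from h import *
print(finish_job())"
```

```text
the job is handed in; nothing more can be done
None
```

Unit b, the middle one, was the one that binds. It now stands upright in the middle of the repair tray, and I have handed the job in at about 32 s of robot time.

| Unit | Turn | Drag felt at the pin | Result |
|---|---|---|---|
| a | about 145° | about 0.5 N on average, at most 1 N | free |
| b | about 145° | 4–5 N, steady | binds |
| c | about 135° | under about 1.2 N (noise included) | free |

I tested them in the order a, b, c. I then lifted b by its head (the measured load was 9.5 N) and lowered it slowly onto the tray floor. I opened the fingers only once the floor was carrying most of the weight.

- **Last checks:** the pictures show b level in the tray, with its head about 3 mm from the measured tray centre. Units a and c are still in their nests, and nothing else appears to have moved. The tool read no contact force after I let go.
- **What was off:** pushing b's pin against its drag left the tool tilted by about 2.5°. I gripped b with the jaws set so that this tilt did not tip the unit. The tilt showed no effect on the placing. During b's turn the net force on the fingers reached about 7 N, under the 12 N limit. Forces were read only at the end of each move.

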